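# Pack the toy train away after the Christmas display

## Robot

A 6-joint arm with a two-finger parallel gripper is mounted at the origin on the work surface. World frame = base frame: x ahead of the robot, y to its left, z up, the work surface at z = 0. Lengths are in m, angles in rad, forces in N, time in s.
With the tool pointing down it reaches from about 0.35 to 0.775 m from the base axis. Payload 5.5 kg.
Tool frame: the origin (TCP) lies between the finger pads; the fingertips stand env.nose_length ahead of it and the grasp point (between the pads) lies 8 mm behind it (env.nose_length is the distance from the TCP to the fingertips, in m); z points along the fingers, y is the direction in which the jaws open and shut (so a half turn about z gives the same grasp; the last joint's range is limited). The gripper opens to 85 mm and grips with 20 to 120 N. Pads are 22 mm wide; open, the fingers measure 114 mm over their backs; the gripper's body (76 mm by 85 mm) begins 54 mm behind the grasp point. The pads swing forward as they close: fully open they stand 13 mm farther back than shut.
Start: joints at [-1.455, 0.313, 0.046, 1.304, 0, 1.431], TCP at [0.145, -0.556, 0.242] pointing down, gripper open.
Joint ranges: [-2.76, 2.76], [-0.86, 1.69], [-1.03, 1.26], [-2.2, 2.34], [-1.47, 1.5], [-3.14, 3.14]. Speed limits (rad/s): [2.57, 2.57, 3.14, 3.14, 3.14, 3.14].

## Interface

Orientations are given as a unit quaternion [w, x, y, z].
In Python, from workcell import env gives the robot as it stands. The module is installed in compiled form; this text tells all that it offers.
- The arm moves only by the shell command python3 -m creep 'ROWS' [FORCE]. ROWS is a JSON object of lists of equal length, an entry for each row: "hand": the finger opening in mm, from 0 to 85.4; "delta_pos": the shift along the tool's x, y, z scaled (see below), a list of three; "turn": the turn about the tool's z scaled (see below). In form: {"hand": [hand, ...], "delta_pos": [[dx, dy, dz], ...], "turn": [turn, ...]}. A call has exactly 5 rows; each row shifts and turns the commanded pose from where the row before left it, along the tool's axes as they then stand; what a row does not reach is not made up. The controller multiplies each number of a shift by 0.8 m and each number of a turn by 5 degrees. A row lasts 1/12 s, in which the tool goes at most 41.7 mm and 7.16 degrees, less where a joint would pass 70% of its speed; a pose out of reach is approached as far as the arm can. A call with a number of a shift or a turn outside -1 to 1 is refused whole. A call with a gripper value outside its range is refused whole. The fingers move at their own pace and stop on an object; FORCE is the grip in N (left out, the last holds). Time passes only in rows, so rows that do not move let the fingers close, or fill a call up. It gives the time, the measured TCP pose, the force and the opening at its end, in the units of the state.
- env.get_state(): the state, without advancing time (a new reading comes with each control period).
- env.read_camera(name): name is "scene" or "top" or "wrist"; returns a dict with "pixels" (400x640x3 uint8, red, green, blue), "depth" (400x640 float32, m along the optical axis (not along the pixel's ray), 0 where there is no reading), "fx", "fy", "cx", "cy" (pixels), "D" ([k1, k2, p1, p2, k3] as OpenCV has them; the pictures are not rectified), "origin" and "orientation" of the camera in the world. Camera axes: x right, y down, z forward; pixel columns grow to the right and rows downward; lengths in m; the calibration is good to about 2 mm. A picture is of the moment at which its call begins.
- env.hand_in(): hands the job in, once; it reports no verdict.
Trained networks look in the newest picture that a camera, given by its name, has taken for a name from the list of things; names that differ only in an ending like _2 or _b are one class to them, and where a whole thing is asked for, a point or a joint stands for the part that bears it (a point fixed in the world has none). Each returns a list of dicts, best first, with "score" (0 to 1); they miss things now and then, are a little off and sometimes report something else, mostly with a low value. They report only what shows in the picture. A call takes as long as a camera call. They do not tell look-alikes from the thing itself.
- env.find_in(camera, target): "location" ([row, column] in pixels, amid what is visible of it).
- env.pinpoint(camera, target): "location" ([row, column] in pixels: a listed point, or the origin of a listed thing).
The state is a dict: "clock": time; "joint_pos": joint angles; "qvel": joint speeds; "tau": joint torques, N m; "tcp_pos": TCP position; "orientation": TCP orientation; "wrist_force": force on the tool from outside, world axes, zero at the start; "ft_torque": the same for the moment, N m; "finger_gap": finger opening in m.
Only numpy, scipy, OpenCV 4.12 (cv2) and the standard library are available. Lean on these libraries where they do the work, as an engineer would, in place of code of your own. Each camera call takes 0.05 s, during which the arm holds its last target.

## Task

The Christmas display is over: pack the toy train into its fitted storage tray, standing the locomotive, coach, tanker wagon and brake van upright on their wheels, each in the well cut to its own length (a little longer than the vehicle), either way round. Set each down gently rather than dropping it. The toy motor car and delivery van belong to another set: leave them standing where they are.

Things in the scene. Friction and masses are not known exactly. Their poses are not given: they have to be found in the camera images.
- locomotive: Wooden toy steam locomotive, 112 mm long over brass buffers, 38 wide, 64 high, 140 g: side tanks beside a boiler, black chimney in front, brass dome, roofed cab behind. Flat sides 38 apart over the tanks (x -15 to 27, z 18 to 46): grip there. Loose, wheels do not turn, stands on the table facing any way. Origin: wheel-bottom level, mid length and width; x to its front, z up.
- coach: Wooden toy passenger coach, 94 mm long over brass buffers, 38 wide, 60 high, 110 g: long body, five dark windows a side, dark rounded roof. Flat sides 38 apart, z 18 to 49. Loose, wheels do not turn, stands on the table facing any way. Origin: wheel-bottom level, mid length and width; x to its front, z up.
- tanker: Wooden toy tanker wagon, 76 mm long over brass buffers, 39 wide over its wheels, 61 high, 90 g: a barrel lying lengthwise (diameter 34, length 66, axis at z=37) with a small dark dome mid-top. Grip across the barrel. Loose, wheels do not turn, stands on the table facing any way. Origin: wheel-bottom level, mid length and width; x to its front, z up.
- brake_van: Wooden toy brake van, the shortest vehicle, 58 mm long over brass buffers, 38 wide, 65 high, 80 g: short cabin, dark roof with a small lookout box on top (light top). Flat sides 38 apart (x -21 to 21, z 18 to 49). Loose, wheels do not turn, stands on the table facing any way. Origin: wheel-bottom level, mid length and width; x to its front, z up.
- motor_car: Look-alike, stays: wooden toy motor car of the same woods, 82 mm long, 41 wide, 55 high; bonnet with brass radiator and headlamps, mudguards, spare wheel behind, no buffers. Loose, wheels do not turn, stands on the table facing any way. Origin: wheel-bottom level, mid length and width; x to its front, z up.
- motor_van: Look-alike, stays: wooden toy delivery van of the same woods, 72 mm long, 41 wide, 56 high; short bonnet with brass radiator and headlamps, dark cab, tall box body, no buffers. Loose, wheels do not turn, stands on the table facing any way. Origin: wheel-bottom level, mid length and width; x to its front, z up.
- rest_locomotive: Rest for the locomotive: plywood block 146x82x17 mm, fixed in a dark wooden tray (344x162, walls 24 high), one of four side by side, wells parallel, 82 apart, any order. Well 128 long (x), 54 wide (y), dark felt floor. Origin: centre of the block's underside (6 above the table); well centred on it, floor at z=5, rim at z=17. z up.
- rest_coach: Rest for the coach: plywood block 146x82x17 mm, fixed in a dark wooden tray (344x162, walls 24 high), one of four side by side, wells parallel, 82 apart, any order. Well 110 long (x), 54 wide (y), dark felt floor. Origin: centre of the block's underside (6 above the table); well centred on it, floor at z=5, rim at z=17. z up.
- rest_tanker: Rest for the tanker: plywood block 146x82x17 mm, fixed in a dark wooden tray (344x162, walls 24 high), one of four side by side, wells parallel, 82 apart, any order. Well 92 long (x), 54 wide (y), dark felt floor. Origin: centre of the block's underside (6 above the table); well centred on it, floor at z=5, rim at z=17. z up.
- rest_brake_van: Rest for the brake van: plywood block 146x82x17 mm, fixed in a dark wooden tray (344x162, walls 24 high), one of four side by side, wells parallel, 82 apart, any order. Well 74 long (x), 54 wide (y), dark felt floor. Origin: centre of the block's underside (6 above the table); well centred on it, floor at z=5, rim at z=17. z up.
Mind the look-alikes: they are no part of the job. What is shaped like the locomotive but orange is not meant.

How it is judged:
By the outcome, as a careful person would: the job done as asked, in the order asked, and still so for the second after the job is handed in, with the robot touching nothing.
It also fails if it takes over 118 s, if anything falls off the work surface, if the arm or the gripper's body presses on something with over 40 N, if the wrist force passes 120 N, or if a joint passes its speed limit or range.

## Working session

There is one attempt and no reset: what is moved stays moved. The work goes in short steps, Python scripts to look and compute and a shell command to move; the robot and the scene stay as the last step left them, time stands still between calls to the robot, and variables do not carry over. Pictures are saved under pics/ and viewed, and the job is handed in when it is done.

```bash
mkdir -p pics; cat > h.py <<'E'
import numpy as np,cv2,json
from scipy.spatial.transform import Rotation as R
from workcell import env
def cam(n):
    c=env.read_camera(n); return c
def save(c,f):
    cv2.imwrite('pics/'+f,c['pixels'][:,:,::-1])
def Rm(q): return R.from_quat([q[1],q[2],q[3],q[0]]).as_matrix()
def K(c): return np.array([[c['fx'],0,c['cx']],[0,c['fy'],c['cy']],[0,0,1.]])
def rays(c,uv):
    uv=np.array(uv,float).reshape(-1,1,2)
    return cv2.undistortPoints(uv,K(c),np.array(c['D'])).reshape(-1,2)
def cloud(c):
    h,w=c['depth'].shape
    u,v=np.meshgrid(np.arange(w),np.arange(h))
    n=rays(c,np.stack([u,v],-1).reshape(-1,2))
    d=c['depth'].reshape(-1,1)
    p=np.hstack([n*d,d])@Rm(c['orientation']).T+np.array(c['origin'])
    p[d[:,0]==0]=np.nan
    return p.reshape(h,w,3)
def atz(c,rc,z):
    n=rays(c,[rc[1],rc[0]])[0]; d=Rm(c['orientation'])@np.array([n[0],n[1],1]); o=np.array(c['origin'])
    return o+d*(z-o[2])/d[2]
E
python3 - <<'E'
from h import *
print(env.get_state(),env.nose_length)
for n in ['scene','top']:
    c=cam(n);save(c,n+'0.png');print(n,c['origin'],c['orientation'],c['fx'],c['D'])
    np.savez('c_'+n,**c)
    for t in ['locomotive','coach','tanker','brake_van','motor_car','motor_van','rest_locomotive','rest_coach','rest_tanker','rest_brake_van']:
        print(t,[(np.round(a['location']).tolist(),round(a['score'],2)) for a in env.pinpoint(n,t)][:4])
E
```

```text
{'clock': 0.0, 'joint_pos': array([-1.45463192e+00,  3.13994541e-01,  4.49742900e-02,  1.30362856e+00,
       -1.71287470e-05,  1.43120408e+00]), 'qvel': array([ 7.22026593e-04, -3.48203079e-04,  5.06201755e-04,  2.14770248e-03,
       -1.91147115e-06,  8.45500530e-04]), 'tau': array([-5.23538856e-04, -4.80623496e+01,  2.98535639e+01,  1.91967847e-02,
       -1.16042784e-04, -7.48114584e-07]), 'tcp_pos': array([ 0.14539298, -0.55579125,  0.24141029]), 'orientation': array([-9.26276220e-04,  9.91834276e-01,  1.27530038e-01,  2.28586506e-06]), 'wrist_force': array([-0.79214682,  0.46120715,  0.140366  ]), 'ft_torque': array([ 0.01145323,  0.04244875, -0.05739642]), 'finger_gap': 0.08538941124030361} 0.011
scene [1.17274473 0.86646683 0.89655296] [-0.1521098   0.30818804  0.84628247 -0.4070488 ] 498.1862567490046 [0.04270919 0.         0.         0.         0.        ]
locomotive [([264.0, 367.0], 0.9), ([230.0, 446.0], 0.84), ([320.0, 358.0], 0.77), ([268.0, 481.0], 0.67)]
coach [([244.0, 300.0], 0.57), ([215.0, 342.0], 0.43)]
tanker [([282.0, 316.0], 0.86)]
brake_van [([218.0, 348.0],
[... 248 characters left out ...]
 0.96), ([296.0, 408.0], 0.62), ([172.0, 250.0], 0.6), ([281.0, 314.0], 0.53)]
top [0.30140127 0.06547229 1.63095899] [ 0.02928141 -0.70392558  0.70905957 -0.02942613] 494.2945567153534 [-0.14070124  0.          0.          0.          0.        ]
locomotive [([142.0, 217.0], 0.91), ([242.0, 199.0], 0.72), ([155.0, 298.0], 0.51)]
coach [([223.0, 252.0], 0.68), ([157.0, 300.0], 0.63)]
tanker [([143.0, 260.0], 0.69)]
brake_van [([205.0, 305.0], 0.65)]
motor_car [([181.0, 211.0], 0.81)]
motor_van [([221.0, 253.0], 0.7), ([175.0, 402.0], 0.28)]
rest_locomotive [([176.0, 400.0], 0.59)]
rest_coach [([193.0, 449.0], 0.59)]
rest_tanker [([170.0, 377.0], 0.71)]
rest_brake_van [([183.0, 426.0], 0.78)]
```

```bash
python3 - <<'E'
from h import *
c=np.load('c_top.npz');p=c['pixels'][90:290,160:490,::-1]
cv2.imwrite('pics/topz.png',cv2.resize(p,None,fx=2.4,fy=2.4,interpolation=cv2.INTER_CUBIC))
c=np.load('c_scene.npz');p=c['pixels'][100:370,180:540,::-1]
cv2.imwrite('pics/scz.png',cv2.resize(p,None,fx=2.2,fy=2.2,interpolation=cv2.INTER_CUBIC))
E
```

```text
(no output)
```

View pics/topz.png

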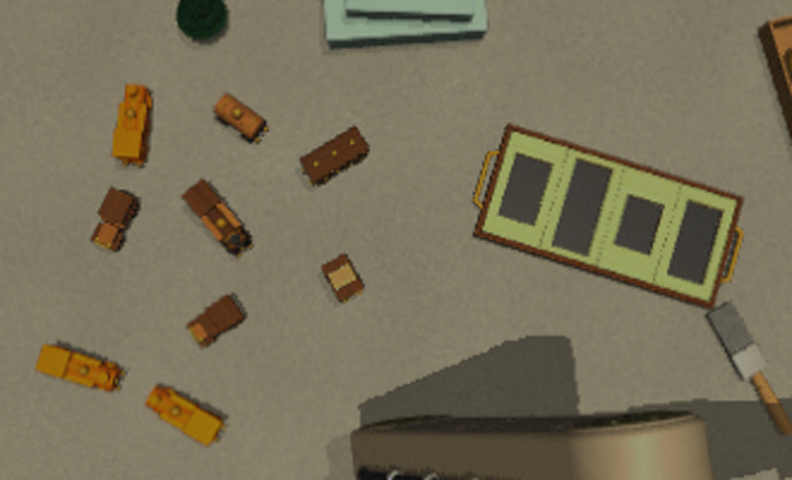

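View pics/scz.png

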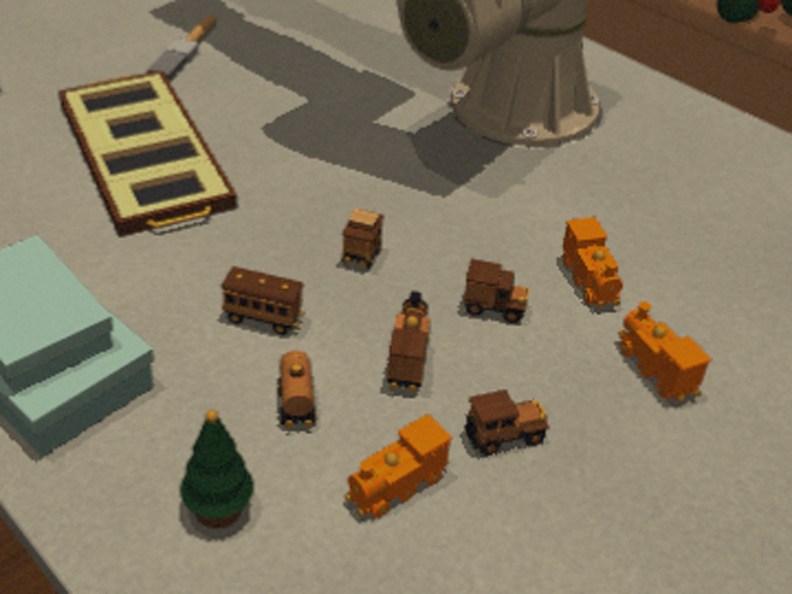

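```bash
cat > m.py <<'E'
from h import *
def objs(P,zmin,name='',xy=None,r=0.075,zmax=0.1):
    m=(P[...,2]>zmin)&(P[...,2]<zmax)&(np.hypot(P[...,0]-xy[0],P[...,1]-xy[1])<r)
    n,l,s,ce=cv2.connectedComponentsWithStats(m.astype(np.uint8))
    i=1+np.argmin([np.hypot(*(np.nanmean(P[l==k][:,:2],0)-xy)) if s[k,4]>15 else 9 for k in range(1,n)])
    q=P[l==i]
    (cx,cy),(w,h),a=cv2.minAreaRect((q[:,:2]*1000).astype(np.float32))
    if w<h: a+=90;w,h=h,w
    print(name,'c',round(cx,1),round(cy,1),'L',round(w,1),'W',round(h,1),'ang',round((a+90)%180-90,1),'ztop',round(np.nanpercentile(q[:,2],97)*1000,1),len(q))
    return q
E
python3 - <<'E'
from m import *
for n in ['top','scene']:
  c=np.load(f'c_{n}.npz');P=cloud(c);print(n)
  if n=='top':
    px=dict(loco=(180,251),coach=(155,299),tanker=(139,260),brake=(205,303),car=(222,250),van=(181,208),w_tank=(168,379),w_loco=(176,402),w_brake=(183,426),w_coach=(191,450))
  for k,(r,cc) in px.items():
    if n=='top':
      xyz=atz(c,(r,cc),0.05 if k[0:2]!='w_' else 0.011);px2=globals().setdefault('px2',{});px2[k]=xyz[:2]
    if k[:2]=='w_':
      print(k,np.round(px2[k]*1000), np.round(P[r,cc]*1000) if n=='top' else '');continue
    try: objs(P,0.025,k,px2[k])
    except Exception as e: print(k,e)
    if n=='top': print(np.round(P[r,cc]*1000))
E
```

```text
top
loco c 512.4 273.2 L 107.2 W 38.2 ang 39.6 ztop 67.0 380
[514. 270.  44.]
coach c 596.9 114.6 L 90.3 W 40.1 ang -59.5 ztop 63.8 359
[593. 114.  52.]
tanker c 653.8 246.0 L 67.9 W 36.0 ang 57.3 ztop 61.6 219
[647. 241.  55.]
brake c 430.0 104.3 L 54.8 W 37.7 ang 26.2 ztop 70.1 203
[430. 102.  64.]
car c 373.4 277.6 L 73.7 W 38.0 ang -55.9 ztop 60.5 266
[378. 272.  52.]
van c 514.1 416.3 L 81.0 W 39.2 ang -24.4 ztop 60.6 280
[511. 409.  54.]
w_tank [ 556. -150.] [ 555. -149.   15.]
w_loco [ 529. -226.] [ 529. -227.    9.]
w_brake [ 505. -306.] [ 504. -305.   18.]
w_coach [ 478. -387.] [ 478. -388.    8.]
scene
loco c 513.9 274.7 L 108.4 W 38.3 ang 38.9 ztop 64.7 554
coach c 599.2 117.4 L 90.0 W 44.4 ang -57.4 ztop 60.8 661
tanker c 656.7 248.2 L 68.0 W 33.5 ang 53.6 ztop 61.5 391
brake c 431.6 106.9 L 60.5 W 38.7 ang 30.3 ztop 67.7 305
car c 377.0 280.0 L 72.9 W 44.6 ang -59.7 ztop 59.7 457
van c 516.3 419.0 L 82.3 W 40.5 ang -24.0 ztop 58.2 605
w_tank [ 556. -150.] 
w_loco [ 529. -226.] 
w_brake [ 505. -306.] 
w_coach [ 478. -387.]
```

```bash
python3 - <<'E'
from h import *
c=np.load('c_top.npz');im=c['pixels']
hsv=cv2.cvtColor(im,cv2.COLOR_RGB2HSV)
for k,(r,cc) in dict(t=(168,379),l=(176,402),b=(183,426),co=(191,450),ply=(195,437)).items(): print(k,im[r,cc],hsv[r,cc])
roi=np.zeros(im.shape[:2],np.uint8);roi[140:220,355:472]=1
ply=((hsv[...,1]>70)&(hsv[...,2]>120)&(roi>0)).astype(np.uint8)
n,l,s,ce=cv2.connectedComponentsWithStats(ply);i=1+np.argmax(s[1:,4]);ply=(l==i).astype(np.uint8)
def fit(mask,z,nm):
    rc=np.argwhere(mask); q=np.array([atz(c,x,z)[:2] for x in rc])*1000
    (x,y),(w,h),a=cv2.minAreaRect(q.astype(np.float32))
    if w<h:a+=90;w,h=h,w
    print(nm,round(x,1),round(y,1),'L',round(w,1),'W',round(h,1),'ang',round((a+90)%180-90,1),'mean',q.mean(0).round(1))
fit(ply,0.023,'ply')
cnt,hi=cv2.findContours(ply,cv2.RETR_CCOMP,cv2.CHAIN_APPROX_NONE)
for j,ct in enumerate(cnt):
    if hi[0][j][3]>=0 and cv2.contourArea(ct)>50:
        m=np.zeros_like(ply);cv2.drawContours(m,[ct],-1,1,-1);m&=(1-ply)
        fit(m,0.023,'well')
E
```

```text
t [66 63 58] [19 31 66]
l [67 64 59] [19 30 67]
b [61 60 53] [26 33 61]
co [60 59 53] [26 30 60]
ply [152 161  93] [ 34 108 161]
ply 515.4 -263.7 L 326.8 W 146.3 ang 72.3 mean [ 515.2 -262.5]
well 478.1 -381.6 L 110.1 W 53.2 ang -17.7 mean [ 477.9 -381.4]
well 502.8 -303.0 L 73.9 W 53.1 ang -17.5 mean [ 502.9 -302.9]
well 528.0 -224.8 L 128.3 W 54.2 ang -16.9 mean [ 527.3 -224.9]
well 552.7 -146.9 L 92.0 W 53.4 ang -17.8 mean [ 552.7 -146.8]
```

```bash
cat > go.py <<'E'
import sys;from h import *
# usage: x y z yaw (mm,deg) -> deltas in move units (total), to be split over rows
s=env.get_state();p=np.array(s['tcp_pos']);M=Rm(s['orientation'])
yaw=np.degrees(np.arctan2(M[1,0],M[0,0]))
print('t',round(s['clock'],2),'tcp',np.round(p*1000,1),'yaw',round(yaw,2),'gap',round(s['finger_gap']*1000,1),'F',np.round(s['wrist_force'],1),'j',np.round(s['joint_pos'],2),'tilt',np.round(M[:2,2],4))
a=[float(v) for v in sys.argv[1:]]
if a:
  t=-(a[3]-yaw+180)%360-180 if 0 else -(((a[3]-yaw)+180)%360-180)
  d=M.T@(np.array(a[:3])/1000-p)
  print('shift units now',np.round(d/.8,4),'turn units',np.round(t/5,3), 'per5',np.round(d/.8/5,4),np.round(t/25,3))
E
H='"hand":[85,85,85,85,85],"delta_pos":[[0,0,0],[0,0,0],[0,0,0],[0,0,0],[0,0,0]],"turn":[-1,-1,-1,-1,-1]'
python3 -m creep '{"hand":[60,60,60,60,60],"delta_pos":[[0,0,0],[0,0,0],[0,0,0],[0,0,0],[0,0,0]],"turn":[-1,-1,-1,-1,-1]}' 60
python3 go.py 500 -250 240 219.4
```

```text
clock: 1.52
tcp_pos: [0.1455, -0.5563, 0.2423]
orientation: [0.0, 0.94, 0.341, -0.0]
wrist_force: [0.2, -1.0, 0.1]
finger_gap: 0.0598
t 1.52 tcp [ 145.5 -556.3  242.3] yaw 39.9 gap 59.8 F [ 0.2 -1.   0.1] j [-1.45  0.31  0.05  1.3   0.    0.99] tilt [ 0.     -0.0001]
shift units now [ 0.5856 -0.0095  0.0029] turn units -35.899 per5 [ 0.1171 -0.0019  0.0006] -7.18
```

```bash

for i in 1 2 3; do python3 -m creep '{"hand":[60,60,60,60,60],"delta_pos":[[0.039,0,0],[0.039,0,0],[0.039,0,0],[0.039,0,0],[0.039,0,0]],"turn":[0,0,0,0,0]}' >/dev/null; done
for i in 1 2 3 4 5 6 7; do python3 -m creep '{"hand":[60,60,60,60,60],"delta_pos":[[0,0,0],[0,0,0],[0,0,0],[0,0,0],[0,0,0]],"turn":[-1,-1,-1,-1,-1]}' >/dev/null; done
python3 -m creep '{"hand":[60,60,60,60,60],"delta_pos":[[0,0,0],[0,0,0],[0,0,0],[0,0,0],[0,0,0]],"turn":[-0.9,0,0,0,0]}'
python3 go.py 513 274 160 219.4
```

```text
clock: 6.1
tcp_pos: [0.5058, -0.2577, 0.2423]
orientation: [0.0, -0.334, 0.942, -0.0]
wrist_force: [-0.5, 0.4, -1.2]
finger_gap: 0.0603
t 6.1 tcp [ 505.8 -257.7  242.3] yaw -140.92 gap 60.3 F [-0.5  0.4 -1.2] j [-0.61  0.3   0.03  1.3  -0.   -1.29] tilt [ 0.0001 -0.0001]
shift units now [-0.4259  0.5102  0.1028] turn units -0.064 per5 [-0.0852  0.102   0.0206] -0.013
```

```bash

for i in 1 2 3; do python3 -m creep '{"hand":[60,60,60,60,60],"delta_pos":[[-0.0284,0.034,0.007],[-0.0284,0.034,0.007],[-0.0284,0.034,0.007],[-0.0284,0.034,0.007],[-0.0284,0.034,0.007]],"turn":[0,0,0,0,0]}' >/dev/null; done
python3 go.py 513 274 160 219.4
python3 - <<'E'
from m import *
c=cam('wrist');save(c,'w1.png');P=cloud(c)
objs(P,0.025,'loco',np.array([.513,.274])); objs(P,0.04,'loco',np.array([.513,.274]))
E
```

```text
t 7.35 tcp [512.2 275.8 158.1] yaw -140.9 gap 59.9 F [ 0.8 -0.9 -0.3] j [ 0.36  0.36 -0.09  1.11 -0.   -0.33] tilt [ 0.0004 -0.    ]
shift units now [ 0.0006 -0.0023 -0.0024] turn units -0.059 per5 [ 0.0001 -0.0005 -0.0005] -0.012
loco c 511.6 273.5 L 105.4 W 38.1 ang 39.1 ztop 64.1 5169
loco c 512.3 274.1 L 103.5 W 38.1 ang 39.1 ztop 64.2 5058
```

View pics/w1.png

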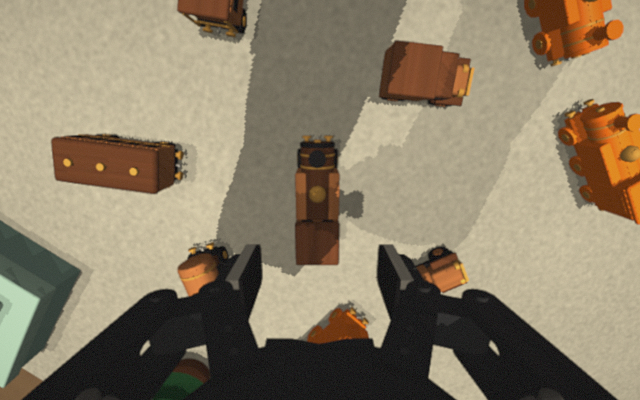

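```bash
python3 go.py 509 271.5 28 219.1 
```

```text
t 7.4 tcp [511.7 281.3 156.9] yaw -140.62 gap 60.3 F [ 1.4  3.9 -1. ] j [ 0.36  0.37 -0.09  1.11  0.   -0.32] tilt [-0.0002  0.0039]
shift units now [ 0.0108 -0.0078  0.161 ] turn units 0.055 per5 [ 0.0022 -0.0016  0.0322] 0.011
```

```bash

python3 -m creep '{"hand":[60,60,60,60,60],"delta_pos":[[0,0,0.02],[0,0,0.02],[0,0,0],[0,0,0],[0,0,0]],"turn":[0,0,0,0,0]}' >/dev/null
python3 go.py 509 271.5 28 219.1; python3 - <<'E'
from m import *
c=cam('wrist');P=cloud(c)
objs(P,0.025,'loco',np.array([.513,.274])); objs(P,0.04,'loco',np.array([.513,.274]))
E
```

```text
t 7.82 tcp [512.8 273.7 127. ] yaw -140.89 gap 59.9 F [ 0.3  0.3 -0.3] j [ 0.35  0.38 -0.14  1.04 -0.   -0.33] tilt [0.0005 0.0001]
shift units now [0.0054 0.0009 0.1237] turn units 0.002 per5 [0.0011 0.0002 0.0247] 0.0
loco c 511.7 273.8 L 105.9 W 38.2 ang 38.9 ztop 64.1 6652
loco c 512.6 274.3 L 103.9 W 38.2 ang 39.1 ztop 64.2 6485
```

```bash

python3 -m creep '{"hand":[60,60,60,60,60],"delta_pos":[[0.005,0.001,0.03],[0,0,0.04],[0,0,0.035],[0,0,0.014],[0,0,0.005]],"turn":[0,0,0,0,0]}' >/dev/null
python3 go.py 509 271.5 28 219.1
python3 -m creep '{"hand":[30,30,30,30,30],"delta_pos":[[0,0,0],[0,0,0],[0,0,0],[0,0,0],[0,0,0]],"turn":[0,0,0,0,0]}' 50
python3 go.py 509 271.5 28 219.1
```

```text
t 8.28 tcp [507.8 271.2  25.6] yaw -140.88 gap 60.2 F [-0.7  0.4 -0.2] j [ 0.35  0.47 -0.28  0.82 -0.   -0.33] tilt [-0.0029 -0.0012]
shift units now [-0.0014 -0.0007 -0.003 ] turn units 0.003 per5 [-0.0003 -0.0001 -0.0006] 0.001
clock: 8.7
tcp_pos: [0.5101, 0.2724, 0.0287]
orientation: [0.002, -0.335, 0.942, -0.0]
wrist_force: [1.4, -0.4, 6.5]
finger_gap: 0.0374
t 8.7 tcp [510.1 272.4  28.7] yaw -140.85 gap 37.4 F [ 1.4 -0.4  6.5] j [ 0.35  0.47 -0.28  0.82 -0.   -0.33] tilt [0.003  0.0009]
shift units now [ 0.0019 -0.      0.0009] turn units 0.011 per5 [ 0.0004 -0.      0.0002] 0.002
```

```bash

python3 -m creep '{"hand":[30,30,30,30,30],"delta_pos":[[0,0,-0.01],[0,0,-0.03],[0,0,-0.04],[0,0,-0.04],[0,0,-0.03]],"turn":[0,0,0,0,0]}' 
for i in 1 2; do python3 -m creep '{"hand":[30,30,30,30,30],"delta_pos":[[0,0,0],[0,0,0],[0,0,0],[0,0,0],[0,0,0]],"turn":[1,1,1,1,1]}' >/dev/null; done
python3 -m creep '{"hand":[30,30,30,30,30],"delta_pos":[[0,0,0],[0,0,0],[0,0,0],[0,0,0],[0,0,0]],"turn":[0.8,0.5,0,0,0]}' 
python3 go.py 524 -224 150 162.4
```

```text
clock: 9.12
tcp_pos: [0.5091, 0.2722, 0.1501]
orientation: [0.001, -0.335, 0.942, -0.0]
wrist_force: [0.8, 0.8, -0.5]
finger_gap: 0.0372
clock: 10.37
tcp_pos: [0.5087, 0.272, 0.1473]
orientation: [-0.0, 0.15, 0.989, -0.0]
wrist_force: [-0.3, -0.3, -2.1]
finger_gap: 0.0373
t 10.37 tcp [508.7 272.  147.3] yaw 162.73 gap 37.3 F [-0.3 -0.3 -2.1] j [ 0.35  0.36 -0.12  1.09 -0.    0.65] tilt [-0.     -0.0001]
shift units now [-0.2024 -0.5863 -0.0034] turn units 0.065 per5 [-0.0405 -0.1173 -0.0007] 0.013
```

```bash

python3 -m creep '{"hand":[30,30,30,30,30],"delta_pos":[[-0.004,-0.01,0],[-0.009,-0.028,0],[-0.0135,-0.039,0],[-0.0135,-0.039,0],[-0.0135,-0.039,0]],"turn":[0,0,0,0,0]}' >/dev/null
for i in 1 2; do python3 -m creep '{"hand":[30,30,30,30,30],"delta_pos":[[-0.0135,-0.039,0],[-0.0135,-0.039,0],[-0.0135,-0.039,0],[-0.0135,-0.039,0],[-0.0135,-0.039,0]],"turn":[0,0,0,0,0]}' >/dev/null; done
python3 -m creep '{"hand":[30,30,30,30,30],"delta_pos":[[-0.009,-0.028,0],[-0.004,-0.012,0],[0,0,0],[0,0,0],[0,0,0]],"turn":[0,0,0,0,0]}' >/dev/null
python3 go.py 524 -224 41 162.4
python3 - <<'E'
from m import *
c=cam('wrist');save(c,'w2.png');P=cloud(c)
hsv=cv2.cvtColor(c['pixels'],cv2.COLOR_RGB2HSV)
np.savez('c_w2',**c)
c=cam('top');save(c,'t2.png')
E
```

```text
t 12.03 tcp [ 522.7 -221.6  147. ] yaw 162.71 gap 37.1 F [ 0.3 -0.5 -1.4] j [-0.54  0.35 -0.15  1.08  0.   -0.24] tilt [-0.0008  0.0009]
shift units now [-0.0026 -0.0025  0.1324] turn units 0.063 per5 [-0.0005 -0.0005  0.0265] 0.013
```

View pics/w2.png

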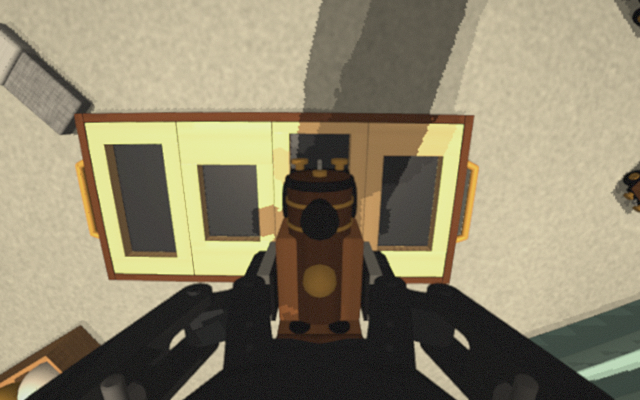

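```bash
cat > wells.py <<'E'
from h import *
def wells(c,z=0.023):
    im=c['pixels'];hsv=cv2.cvtColor(im,cv2.COLOR_RGB2HSV)
    P=cloud(c);m=((P[...,2]<0.016)&(P[...,2]>0.004)&(hsv[...,2]<90)&(hsv[...,1]<90)).astype(np.uint8)
    m=cv2.morphologyEx(m,cv2.MORPH_OPEN,np.ones((3,3)))
    n,l,s,ce=cv2.connectedComponentsWithStats(m)
    for i in range(1,n):
        if s[i,4]<60: continue
        q=P[l==i][:,:2]*1000
        (x,y),(w,h),a=cv2.minAreaRect(q.astype(np.float32))
        if w<h:a+=90;w,h=h,w
        if w>180: continue
        print(round(x,1),round(y,1),'L',round(w,1),'W',round(h,1),'ang',round((a+90)%180-90,1),'z',np.median(P[l==i][:,2]).round(4))
E
python3 - <<'E'
from wells import *
wells(np.load('c_w2.npz'))
P=cloud(np.load('c_w2.npz'))
from m import *
q=P[(P[...,2]>.12)&(P[...,2]<.2)]; q=q[np.hypot(q[:,0]-.523,q[:,1]+.222)<.075]
print(len(q)); print(cv2.minAreaRect((q[:,:2]*1000).astype(np.float32)))
E
```

```text
335.4 -418.4 L 101.6 W 11.9 ang 22.2 z 0.0106
391.7 -421.0 L 15.3 W 2.1 ang -63.6 z 0.0111
482.4 -207.0 L 47.3 W 30.0 ang 72.9 z 0.0116
477.2 -384.1 L 107.4 W 47.4 ang -17.8 z 0.0118
552.9 -144.1 L 88.7 W 50.6 ang -17.8 z 0.0116
502.8 -303.7 L 69.2 W 49.9 ang -17.6 z 0.0117
761.0 31.3 L 131.3 W 4.8 ang -86.3 z 0.0098
25572
((507.23779296875, -217.3603515625), (110.91696166992188, 72.76812744140625), 72.8565444946289)
```

```bash

python3 -m creep '{"hand":[30,30,30,30,30],"delta_pos":[[-0.0026,-0.0025,0.02],[0,0,0.035],[0,0,0.03],[0,0,0.02],[0,0,0.01]],"turn":[0.06,0,0,0,0]}' >/dev/null
python3 -m creep '{"hand":[30,30,30,30,30],"delta_pos":[[0,0,0.005],[0,0,0.003],[0,0,0],[0,0,0],[0,0,0]],"turn":[0,0,0,0,0]}' >/dev/null
python3 go.py 524 -224 39.7 162.4
python3 - <<'E'
from h import *
c=cam('wrist');save(c,'w3.png')
E
```

```text
t 12.97 tcp [ 525.4 -225.7   49.8] yaw 162.36 gap 37.2 F [-0.1 -0.7 -1.3] j [-0.55  0.43 -0.27  0.86 -0.   -0.24] tilt [ 0.0018 -0.0011]
shift units now [0.0023 0.0015 0.0127] turn units -0.007 per5 [0.0005 0.0003 0.0025] -0.001
```

View pics/w3.png

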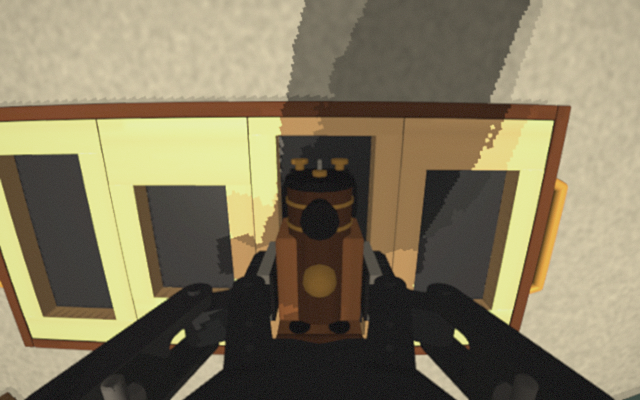

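```bash

python3 -m creep '{"hand":[30,30,30,30,30],"delta_pos":[[0.001,0.001,0.003],[0,0,0.003],[0,0,0.003],[0,0,0.002],[0,0,0]],"turn":[0,0,0,0,0]}' 
python3 -m creep '{"hand":[30,30,30,30,30],"delta_pos":[[0,0,0.001],[0,0,0],[0,0,0.001],[0,0,0],[0,0,0]],"turn":[0,0,0,0,0]}' 
python3 go.py 524 -224 39.7 162.4
```

```text
clock: 13.43
tcp_pos: [0.524, -0.2243, 0.0398]
orientation: [-0.0, 0.153, 0.988, 0.0]
wrist_force: [0.2, -1.2, -0.0]
finger_gap: 0.0373
clock: 13.85
tcp_pos: [0.524, -0.2243, 0.0397]
orientation: [0.0, 0.153, 0.988, -0.0]
wrist_force: [-3.4, 1.0, 9.8]
finger_gap: 0.0374
t 13.85 tcp [ 524.  -224.3   39.7] yaw 162.36 gap 37.4 F [-3.4  1.   9.8] j [-0.55  0.44 -0.29  0.84 -0.   -0.24] tilt [ 0.0005 -0.0005]
shift units now [0.0002 0.0004 0.    ] turn units -0.009 per5 [0.     0.0001 0.    ] -0.002
```

```bash

python3 -m creep '{"hand":[42,46,52,56,60],"delta_pos":[[0,0,-0.001],[0,0,0],[0,0,0],[0,0,0],[0,0,0]],"turn":[0,0,0,0,0]}' 
python3 -m creep '{"hand":[60,60,60,60,60],"delta_pos":[[0,0,-0.01],[0,0,-0.03],[0,0,-0.04],[0,0,-0.04],[0,0,-0.02]],"turn":[0,0,0,0,0]}' >/dev/null
python3 -m creep '{"hand":[60,60,60,60,60],"delta_pos":[[0,0,0],[0,0,0],[0,0,0],[0,0,0],[0,0,0]],"turn":[1,1,1,1,1]}' >/dev/null
python3 -m creep '{"hand":[60,60,60,60,60],"delta_pos":[[0,0,0],[0,0,0],[0,0,0],[0,0,0],[0,0,0]],"turn":[1,1,1,0,0]}' >/dev/null
python3 go.py 597 115 140 122
python3 - <<'E'
from m import *
c=cam('wrist');save(c,'w4.png');P=cloud(c)
objs(P,0.03,'loco',np.array([.528,-.225]))
E
```

```text
clock: 14.27
tcp_pos: [0.524, -0.2243, 0.0389]
orientation: [-0.0, 0.153, 0.988, 0.0]
wrist_force: [1.2, -0.5, -0.5]
finger_gap: 0.0602
t 15.52 tcp [ 524.1 -224.3  151.5] yaw 122.5 gap 59.7 F [ 0.2 -0.6 -0.3] j [-0.55  0.35 -0.14  1.09 -0.    0.46] tilt [ 0.0003 -0.0003]
shift units now [0.3088 0.3047 0.0143] turn units 0.1 per5 [0.0618 0.0609 0.0029] 0.02
loco c 526.9 -225.3 L 106.1 W 38.6 ang -17.4 ztop 75.1 6189
```

View pics/w4.png

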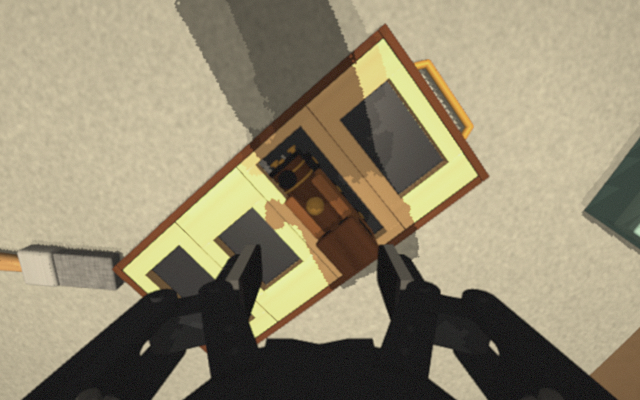

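```bash

for i in 1 2; do python3 -m creep '{"hand":[60,60,60,60,60],"delta_pos":[[0.031,0.0305,0.0014],[0.031,0.0305,0.0014],[0.031,0.0305,0.0014],[0.031,0.0305,0.0014],[0.031,0.0305,0.0014]],"turn":[0.01,0,0,0,0]}' >/dev/null; done
python3 -m creep '{"hand":[60,60,60,60,60],"delta_pos":[[0,0,0],[0,0,0],[0,0,0],[0,0,0],[0,0,0]],"turn":[0,0,0,0,0]}' >/dev/null
python3 go.py 597 115 30 121.5
python3 - <<'E'
from m import *
c=cam('wrist');save(c,'w5.png');P=cloud(c)
objs(P,0.025,'coach',np.array([.597,.115]));objs(P,0.05,'coach',np.array([.597,.115]))
E
```

```text
t 16.82 tcp [597.7 114.3 140. ] yaw 122.17 gap 59.7 F [-0.5 -0.2  0.3] j [ 0.06  0.42 -0.05  1.1  -0.    1.07] tilt [-0.0001 -0.0003]
shift units now [ 0.0012 -0.0003  0.1375] turn units 0.135 per5 [ 0.0002 -0.0001  0.0275] 0.027
coach c 597.0 115.9 L 89.6 W 38.4 ang -58.8 ztop 59.2 5323
coach c 597.4 116.2 L 89.6 W 37.3 ang -58.9 ztop 59.2 5307
```

View pics/w5.png

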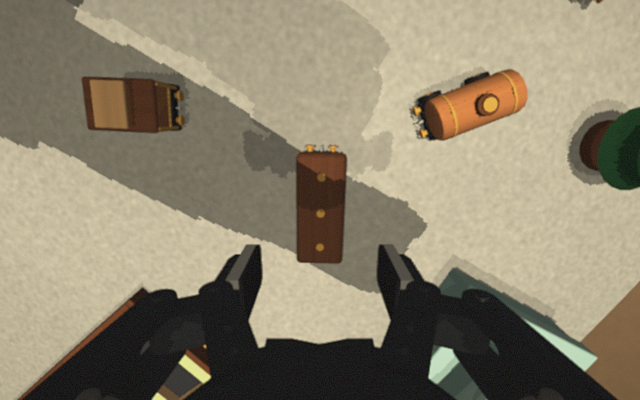

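```bash

python3 -m creep '{"hand":[60,60,60,60,60],"delta_pos":[[0.002,0,0.02],[0,0,0.04],[0,0,0.04],[0,0,0.025],[0,0,0.0125]],"turn":[0.2,0,0,0,0]}' >/dev/null
python3 go.py 597 116 30 121.2
python3 -m creep '{"hand":[30,30,30,30,30],"delta_pos":[[0,0,0],[0,0,0],[0,0,0],[0,0,0],[0,0,0]],"turn":[0,0,0,0,0]}' 50
python3 go.py
python3 -m creep '{"hand":[30,30,30,30,30],"delta_pos":[[0,0,-0.01],[0,0,-0.03],[0,0,-0.04],[0,0,-0.04],[0,0,-0.03]],"turn":[0,0,0,0,0]}' >/dev/null
python3 -m creep '{"hand":[30,30,30,30,30],"delta_pos":[[0,0,0],[0,0,0],[0,0,0],[0,0,0],[0,0,0]],"turn":[-1,-1,-1,-1,-1]}' >/dev/null
python3 -m creep '{"hand":[30,30,30,30,30],"delta_pos":[[0,0,0],[0,0,0],[0,0,0],[0,0,0],[0,0,0]],"turn":[-1,-1,-1,-0.2,0]}' 
python3 go.py 478 -382 150 162.4
```

```text
t 17.28 tcp [594.7 115.8  26.8] yaw 121.17 gap 59.8 F [0.2 0.2 0. ] j [ 0.06  0.52 -0.2   0.86 -0.    1.09] tilt [-0.0048 -0.0004]
shift units now [-0.0012  0.0026 -0.0041] turn units -0.006 per5 [-0.0002  0.0005 -0.0008] -0.001
clock: 17.7
tcp_pos: [0.598, 0.1171, 0.0313]
orientation: [0.001, 0.49, 0.871, 0.001]
wrist_force: [-0.7, -0.7, -0.8]
finger_gap: 0.0375
t 17.7 tcp [598.  117.1  31.3] yaw 121.25 gap 37.5 F [-0.7 -0.7 -0.8] j [ 0.06  0.51 -0.19  0.86 -0.    1.09] tilt [0.0025 0.0001]
clock: 18.95
tcp_pos: [0.5971, 0.1171, 0.1507]
orientation: [0.0, 0.155, 0.988, 0.0]
wrist_force: [0.5, 0.0, -1.2]
finger_gap: 0.0375
t 18.95 tcp [597.1 117.1 150.7] yaw 162.19 gap 37.5 F [ 0.5  0.  -1.2] j [ 0.06  0.42 -0.03  1.12 -0.    0.37] tilt [ 0.001  -0.0001]
shift units now [-0.049  -0.6395  0.0008] turn units -0.041 per5 [-0.0098 -0.1279  0.0002] -0.008
```

```bash

python3 -m creep '{"hand":[30,30,30,30,30],"delta_pos":[[-0.001,-0.01,0],[-0.002,-0.028,0],[-0.003,-0.04,0],[-0.003,-0.04,0],[-0.003,-0.04,0]],"turn":[0,0,0,0,0]}' >/dev/null
for i in 1 2; do python3 -m creep '{"hand":[30,30,30,30,30],"delta_pos":[[-0.003,-0.04,0],[-0.003,-0.04,0],[-0.003,-0.04,0],[-0.003,-0.04,0],[-0.003,-0.04,0]],"turn":[0,0,0,0,0]}' >/dev/null; done
python3 -m creep '{"hand":[30,30,30,30,30],"delta_pos":[[-0.003,-0.04,0],[-0.003,-0.028,0],[-0.001,-0.0135,0],[0,0,0],[0,0,0]],"turn":[0,0,0,0,0]}' >/dev/null
python3 -m creep '{"hand":[30,30,30,30,30],"delta_pos":[[0,0,0.02],[0,0,0.03],[0,0,0.02],[0,0,0],[0,0,0]],"turn":[0,0,0,0,0]}' >/dev/null
python3 go.py 477.5 -382.5 42.3 162.4
python3 - <<'E'
from h import *
c=cam('wrist');save(c,'w6.png')
E
```

```text
t 21.03 tcp [ 478.2 -379.9   93.3] yaw 162.35 gap 37.8 F [ 0.3 -0.2 -1.3] j [-0.8   0.46 -0.11  1.    0.   -0.49] tilt [-0.0019  0.0022]
shift units now [-0.0004 -0.0035  0.0638] turn units -0.01 per5 [-0.0001 -0.0007  0.0128] -0.002
```

View pics/w6.png

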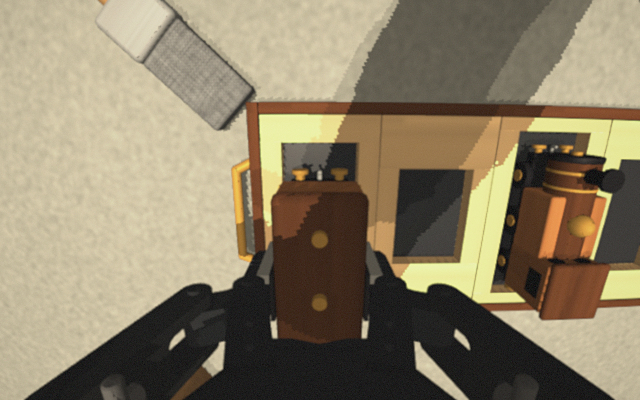

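```bash

python3 -m creep '{"hand":[30,30,30,30,30],"delta_pos":[[0,-0.003,0.02],[0,0,0.02],[0,0,0.01],[0,0,0.005],[0,0,0]],"turn":[0,0,0,0,0]}' >/dev/null
python3 go.py 477.5 -382.5 42.3 162.4
python3 -m creep '{"hand":[30,30,30,30,30],"delta_pos":[[0,0,0.003],[0,0,0.003],[0,0,0.002],[0,0,0.001],[0,0,0]],"turn":[0,0,0,0,0]}'
python3 go.py 477.5 -382.5 42.3 162.4
```

```text
t 21.5 tcp [ 477.7 -384.1   50. ] yaw 162.28 gap 37.0 F [ 0.1 -0.4 -0.6] j [-0.81  0.5  -0.16  0.91  0.   -0.5 ] tilt [-0.0003  0.0003]
shift units now [0.0008 0.0018 0.0096] turn units -0.025 per5 [0.0002 0.0004 0.0019] -0.005
clock: 21.92
tcp_pos: [0.4776, -0.3845, 0.0428]
orientation: [0.0, 0.154, 0.988, -0.0]
wrist_force: [-0.1, 0.4, -1.4]
finger_gap: 0.0377
t 21.92 tcp [ 477.6 -384.5   42.8] yaw 162.25 gap 37.7 F [-0.1  0.4 -1.4] j [-0.81  0.51 -0.16  0.89 -0.   -0.5 ] tilt [ 0.     -0.0001]
shift units now [0.0009 0.0023 0.0006] turn units -0.029 per5 [0.0002 0.0005 0.0001] -0.006
```

```bash

python3 -m creep '{"hand":[30,30,30,30,30],"delta_pos":[[0.001,0.0015,0.001],[0,0,0],[0,0,0.001],[0,0,0],[0,0,0]],"turn":[0,0,0,0,0]}'
```

```text
clock: 22.33
tcp_pos: [0.4773, -0.3831, 0.0412]
orientation: [0.0, 0.154, 0.988, -0.0]
wrist_force: [0.8, -0.5, -0.7]
finger_gap: 0.0373
```

```bash

python3 -m creep '{"hand":[30,30,30,30,30],"delta_pos":[[0,0,0.001],[0,0,0],[0,0,0],[0,0,0],[0,0,0]],"turn":[0,0,0,0,0]}'
```

```text
clock: 22.75
tcp_pos: [0.4773, -0.3831, 0.0411]
orientation: [0.0, 0.154, 0.988, -0.0]
wrist_force: [-1.2, 2.9, 5.1]
finger_gap: 0.0375
```

```bash

python3 - <<'E'
from h import *
c=cam('wrist');save(c,'w7.png')
E
python3 go.py
```

```text
t 22.8 tcp [ 477.4 -383.1   41.2] yaw 162.26 gap 37.5 F [-1.1  2.3  5.1] j [-0.81  0.51 -0.17  0.89 -0.   -0.5 ] tilt [ 0.0005 -0.0005]
```

View pics/w7.png

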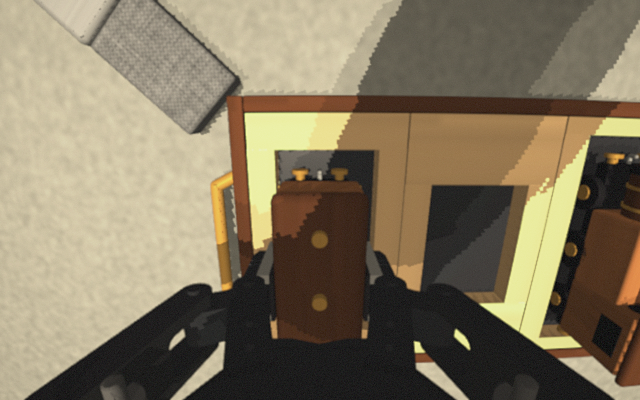

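```bash

python3 -m creep '{"hand":[42,46,52,56,60],"delta_pos":[[0,0,-0.001],[0,0,0],[0,0,0],[0,0,0],[0,0,0]],"turn":[0,0,0,0,0]}' 
python3 -m creep '{"hand":[60,60,60,60,60],"delta_pos":[[0,0,-0.01],[0,0,-0.03],[0,0,-0.04],[0,0,-0.04],[0,0,-0.02]],"turn":[0,0,0,0,0]}' >/dev/null
python3 -m creep '{"hand":[60,60,60,60,60],"delta_pos":[[0,0,0],[0,0,0],[0,0,0],[0,0,0],[0,0,0]],"turn":[-1,-1,-1,-1,-1]}' >/dev/null
python3 -m creep '{"hand":[60,60,60,60,60],"delta_pos":[[0,0,0],[0,0,0],[0,0,0],[0,0,0],[0,0,0]],"turn":[-1,-1,-1,-1,-1]}' >/dev/null
python3 -m creep '{"hand":[60,60,60,60,60],"delta_pos":[[0,0,0],[0,0,0],[0,0,0],[0,0,0],[0,0,0]],"turn":[-1,-1,-1,-1,-0.7]}' >/dev/null
python3 -m creep '{"hand":[60,60,60,60,60],"delta_pos":[[0,0,0],[0,0,0],[0,0,0],[0,0,0],[0,0,0]],"turn":[0,0,0,0,0]}' >/dev/null
python3 go.py 654 245.5 140 236
python3 - <<'E'
from m import *
c=cam('wrist');P=cloud(c)
objs(P,0.03,'coach',np.array([.478,-.382]))
E
```

```text
clock: 23.22
tcp_pos: [0.4773, -0.3831, 0.0409]
orientation: [-0.0, 0.154, 0.988, -0.0]
wrist_force: [-0.5, 0.6, -0.2]
finger_gap: 0.0603
t 25.3 tcp [ 477.3 -383.1  153.2] yaw -124.29 gap 60.3 F [ 0.5  0.2 -0.7] j [-0.81  0.42 -0.02  1.13 -0.   -1.78] tilt [ 0.0001 -0.0001]
shift units now [-0.7736  0.2602  0.0164] turn units -0.058 per5 [-0.1547  0.052   0.0033] -0.012
coach c 477.0 -384.5 L 90.2 W 38.4 ang -17.7 ztop 69.9 6043
```

```bash

for i in 1 2 3 4; do python3 -m creep '{"hand":[60,60,60,60,60],"delta_pos":[[-0.0387,0.013,0.0008],[-0.0387,0.013,0.0008],[-0.0387,0.013,0.0008],[-0.0387,0.013,0.0008],[-0.0387,0.013,0.0008]],"turn":[0,0,0,0,0]}' >/dev/null; done
python3 -m creep '{"hand":[60,60,60,60,60],"delta_pos":[[0,0,0],[0,0,0],[0,0,0],[0,0,0],[0,0,0]],"turn":[0,0,0,0,0]}' >/dev/null
python3 go.py 654 245.5 27 236
python3 - <<'E'
from m import *
c=cam('wrist');save(c,'w8.png');P=cloud(c)
objs(P,0.03,'tanker',np.array([.654,.246]));objs(P,0.045,'tanker',np.array([.654,.246]))
E
```

```text
t 27.43 tcp [653.7 244.5 140.5] yaw -124.34 gap 60.0 F [-0.4 -0.1 -0.4] j [ 0.24  0.59  0.23  1.21 -0.   -0.73] tilt [-0.0001 -0.0003]
shift units now [-0.0013  0.0004  0.1418] turn units -0.068 per5 [-0.0003  0.0001  0.0284] -0.014
tanker c 653.6 245.7 L 65.9 W 33.6 ang 53.6 ztop 61.0 3250
tanker c 653.6 245.8 L 65.8 W 30.9 ang 53.7 ztop 61.1 2851
```

View pics/w8.png

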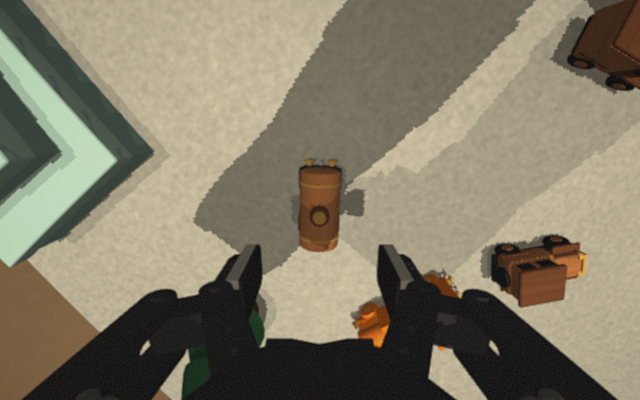

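```bash
python3 - <<'E'
from h import *
c=cam('wrist');s=env.get_state();M=Rm(s['orientation']);print('cam in tool',M.T@(np.array(c['origin'])-s['tcp_pos']))
P=cloud(np.load('c_top.npz'));q=P[(P[...,2]>.03)&(P[...,2]<.3)]
t=(q-np.array([.6537,.2457,0]))@M
for lo,hi in [(.03,.08),(.08,.3)]:
    k=(np.abs(t[:,0])<.2)&(np.abs(t[:,1])<.2)&(q[:,2]>lo)&(q[:,2]<hi)
    u=t[k]; r=np.hypot(u[:,0],u[:,1]); far=r>.045; i=np.argsort(r[far])[:400:60]; print(np.c_[u[far][i][:,:2],q[k][far][i][:,2:]].round(3))
E
```

```text
cam in tool [ 0.07225321  0.00036506 -0.13198762]
[[ 0.016  0.102  0.065]
 [ 0.023  0.115  0.057]
 [ 0.014  0.123  0.064]
 [ 0.03   0.124  0.061]
 [ 0.044  0.122  0.061]
 [-0.096  0.09   0.048]
 [ 0.044  0.126  0.066]]
[[-0.11  -0.07   0.081]
 [-0.113 -0.092  0.105]
 [-0.12  -0.1    0.123]]
```

```bash

python3 -m creep '{"hand":[60,60,60,60,60],"delta_pos":[[-0.0013,0.0005,0.02],[0,0,0.04],[0,0,0.04],[0,0,0.025],[0,0,0.015]],"turn":[0.4,0,0,0,0]}' >/dev/null
python3 -m creep '{"hand":[60,30,30,30,30],"delta_pos":[[0,0,0.001],[0,0,0],[0,0,0],[0,0,0],[0,0,0]],"turn":[0,0,0,0,0]}' 45
python3 go.py 653.6 245.7 27 233.7
python3 -m creep '{"hand":[30,30,30,30,30],"delta_pos":[[0,0,-0.01],[0,0,-0.03],[0,0,-0.04],[0,0,-0.04],[0,0,-0.03]],"turn":[0,0,0,0,0]}' >/dev/null
for i in 1 2; do python3 -m creep '{"hand":[30,30,30,30,30],"delta_pos":[[0,0,0],[0,0,0],[0,0,0],[0,0,0],[0,0,0]],"turn":[1,1,1,1,1]}' >/dev/null; done
python3 -m creep '{"hand":[30,30,30,30,30],"delta_pos":[[0,0,0],[0,0,0],[0,0,0],[0,0,0],[0,0,0]],"turn":[1,1,1,1,0.3]}' >/dev/null
python3 -m creep '{"hand":[30,30,30,30,30],"delta_pos":[[0,0,0],[0,0,0],[0,0,0],[0,0,0],[0,0,0]],"turn":[0,0,0,0,0]}' >/dev/null
python3 go.py 552.8 -146.5 150 162.4
python3 - <<'E'
from h import *
c=cam('wrist');save(c,'w9.png')
E
```

```text
clock: 28.37
tcp_pos: [0.6556, 0.2472, 0.0297]
orientation: [0.002, -0.452, 0.892, -0.001]
wrist_force: [-0.4, -0.6, 2.4]
finger_gap: 0.0327
t 28.37 tcp [655.6 247.2  29.7] yaw -126.25 gap 32.7 F [-0.4 -0.6  2.4] j [ 0.25  0.67  0.09  0.98 -0.   -0.69] tilt [0.0037 0.0007]
shift units now [0.003  0.0009 0.0034] turn units 0.01 per5 [0.0006 0.0002 0.0007] 0.002
t 30.45 tcp [654.  247.  147.6] yaw 162.28 gap 32.9 F [-0.4 -0.3 -1.1] j [ 0.25  0.59  0.25  1.23 -0.    0.56] tilt [ 0. -0.]
shift units now [-0.0292 -0.507  -0.003 ] turn units -0.024 per5 [-0.0058 -0.1014 -0.0006] -0.005
```

View pics/w9.png

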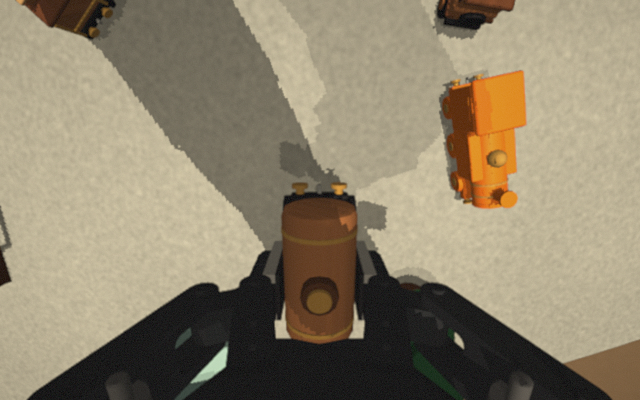

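```bash

python3 -m creep '{"hand":[30,30,30,30,30],"delta_pos":[[-0.001,-0.01,0],[-0.001,-0.028,0],[-0.002,-0.04,0],[-0.002,-0.04,0],[-0.002,-0.04,0]],"turn":[0,0,0,0,0]}' >/dev/null
python3 -m creep '{"hand":[30,30,30,30,30],"delta_pos":[[-0.002,-0.04,0],[-0.002,-0.04,0],[-0.002,-0.04,0],[-0.002,-0.04,0],[-0.002,-0.04,0]],"turn":[0,0,0,0,0]}' >/dev/null
python3 -m creep '{"hand":[30,30,30,30,30],"delta_pos":[[-0.002,-0.04,0],[-0.002,-0.04,0],[-0.002,-0.04,0],[-0.001,-0.02,0],[0,-0.009,0]],"turn":[0,0,0,0,0]}' >/dev/null
python3 -m creep '{"hand":[30,30,30,30,30],"delta_pos":[[0,0,0.02],[0,0,0.03],[0,0,0.02],[0,0,0],[0,0,0]],"turn":[0,0,0,0,0]}' >/dev/null
python3 go.py 555 -147 41 162.4
python3 - <<'E'
from h import *
c=cam('wrist');save(c,'w10.png')
E
```

```text
t 32.17 tcp [ 548.6 -144.7   90.9] yaw 162.29 gap 32.7 F [ 0.4 -0.2 -1. ] j [-0.4   0.39 -0.23  0.95  0.   -0.09] tilt [-0.0021  0.001 ]
shift units now [-0.0087 -0.0003  0.0623] turn units -0.022 per5 [-0.0017 -0.0001  0.0125] -0.004
```

View pics/w10.png

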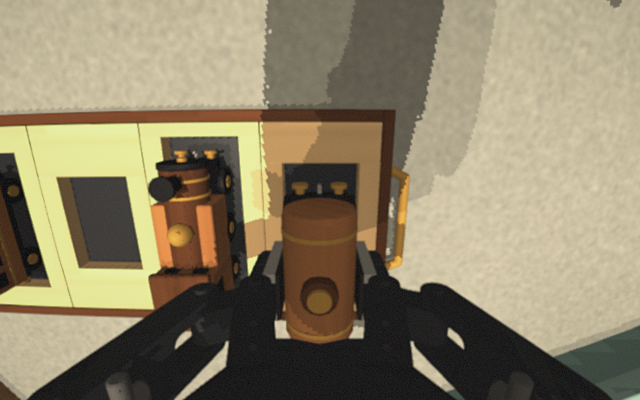

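```bash

python3 -m creep '{"hand":[30,30,30,30,30],"delta_pos":[[-0.0085,0,0.015],[0,0,0.02],[0,0,0.01],[0,0,0.005],[0,0,0]],"turn":[0,0,0,0,0]}' >/dev/null
python3 go.py 555 -147 41 162.4
python3 -m creep '{"hand":[30,30,30,30,30],"delta_pos":[[0,0,0.002],[0,0,0.002],[0,0,0.002],[0,0,0],[0,0,0]],"turn":[0,0,0,0,0]}'
python3 go.py 555 -147 41 162.4
python3 - <<'E'
from h import *
c=cam('wrist');save(c,'w11.png')
E
```

```text
t 32.63 tcp [ 555.4 -147.3   50.6] yaw 162.26 gap 31.9 F [-0.4 -0.  -0.8] j [-0.4   0.44 -0.26  0.87 -0.   -0.09] tilt [-0.0016  0.0006]
shift units now [0.0006 0.0001 0.0119] turn units -0.027 per5 [0.0001 0.     0.0024] -0.005
clock: 33.05
tcp_pos: [0.556, -0.1476, 0.0469]
orientation: [0.0, 0.154, 0.988, -0.0]
wrist_force: [0.2, -0.5, -0.8]
finger_gap: 0.0326
t 33.05 tcp [ 556.  -147.6   46.9] yaw 162.25 gap 32.6 F [ 0.2 -0.5 -0.8] j [-0.4   0.44 -0.27  0.86 -0.   -0.09] tilt [ 0.0003 -0.0003]
shift units now [0.0015 0.0004 0.0074] turn units -0.029 per5 [0.0003 0.0001 0.0015] -0.006
```

View pics/w11.png

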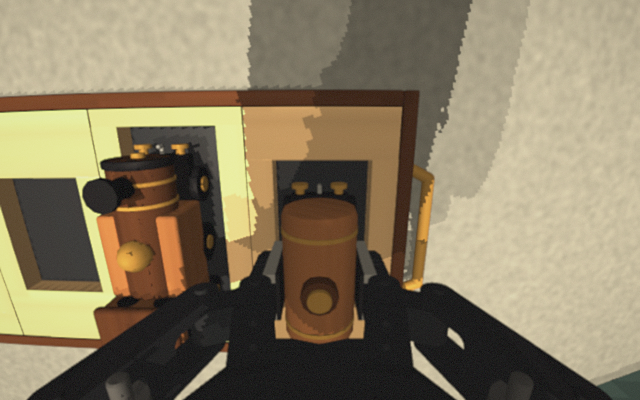

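```bash

python3 -m creep '{"hand":[30,30,30,30,30],"delta_pos":[[0.001,0,0.002],[0,0,0.002],[0,0,0.002],[0,0,0],[0,0,0]],"turn":[0,0,0,0,0]}'
python3 -m creep '{"hand":[30,30,30,30,30],"delta_pos":[[0,0,0.001],[0,0,0],[0,0,0.0007],[0,0,0],[0,0,0]],"turn":[0,0,0,0,0]}'
```

```text
clock: 33.52
tcp_pos: [0.555, -0.1473, 0.0417]
orientation: [-0.0, 0.154, 0.988, -0.0]
wrist_force: [-0.3, -0.8, -0.7]
finger_gap: 0.0328
clock: 33.93
tcp_pos: [0.5552, -0.1473, 0.0407]
orientation: [0.0, 0.154, 0.988, -0.0]
wrist_force: [-0.7, 0.6, 0.6]
finger_gap: 0.0328
```

```bash

python3 -m creep '{"hand":[30,30,30,30,30],"delta_pos":[[0,0,0.001],[0,0,0],[0,0,0],[0,0,0],[0,0,0]],"turn":[0,0,0,0,0]}'
```

```text
clock: 34.35
tcp_pos: [0.5552, -0.1473, 0.0407]
orientation: [0.0, 0.154, 0.988, -0.0]
wrist_force: [-2.4, 0.8, 6.3]
finger_gap: 0.0326
```

```bash

python3 -m creep '{"hand":[38,44,50,56,60],"delta_pos":[[0,0,-0.001],[0,0,0],[0,0,0],[0,0,0],[0,0,0]],"turn":[0,0,0,0,0]}' 
python3 -m creep '{"hand":[60,60,60,60,60],"delta_pos":[[0,0,-0.01],[0,0,-0.03],[0,0,-0.04],[0,0,-0.04],[0,0,-0.02]],"turn":[0,0,0,0,0]}' >/dev/null
python3 -m creep '{"hand":[60,60,60,60,60],"delta_pos":[[0,0,0],[0,0,0],[0,0,0],[0,0,0],[0,0,0]],"turn":[-1,-1,-1,-1,-1]}' >/dev/null
python3 -m creep '{"hand":[60,60,60,60,60],"delta_pos":[[0,0,0],[0,0,0],[0,0,0],[0,0,0],[0,0,0]],"turn":[-1,-1,-1,-1,-0.1]}' >/dev/null
python3 -m creep '{"hand":[60,60,60,60,60],"delta_pos":[[0,0,0],[0,0,0],[0,0,0],[0,0,0],[0,0,0]],"turn":[0,0,0,0,0]}' >/dev/null
python3 go.py 431 105.5 140 208
python3 - <<'E'
from m import *
c=cam('wrist');P=cloud(c);save(c,'w12.png')
objs(P,0.035,'tanker',np.array([.553,-.147]))
E
```

```text
clock: 34.77
tcp_pos: [0.5552, -0.1473, 0.0404]
orientation: [-0.0, 0.154, 0.988, -0.0]
wrist_force: [-0.4, -0.8, 0.3]
finger_gap: 0.0598
t 36.43 tcp [ 555.2 -147.3  152.6] yaw -152.28 gap 60.0 F [ 0.2 -0.2 -0.1] j [-0.4   0.35 -0.12  1.1  -0.   -0.88] tilt [ 0.     -0.0001]
shift units now [-0.0096  0.3519  0.0157] turn units -0.056 per5 [-0.0019  0.0704  0.0031] -0.011
tanker c 553.3 -147.3 L 66.2 W 34.1 ang -17.4 ztop 71.9 3276
```

View pics/w12.png

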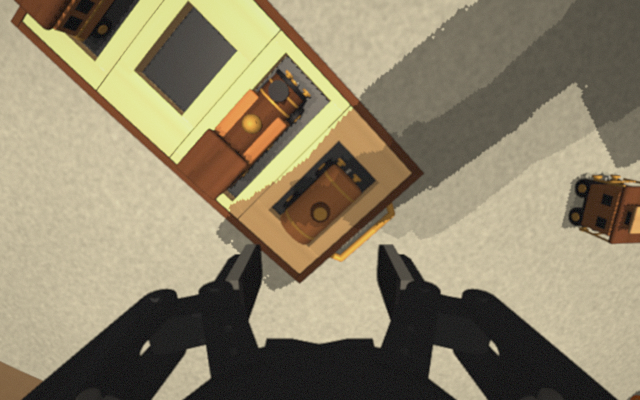

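Tanker seated (top 71.9 mm, centred). Now the brake van.

```bash

for i in 1 2; do python3 -m creep '{"hand":[60,60,60,60,60],"delta_pos":[[-0.001,0.035,0.0015],[-0.001,0.035,0.0015],[-0.001,0.035,0.0015],[-0.001,0.035,0.0015],[-0.001,0.035,0.0015]],"turn":[0,0,0,0,0]}' >/dev/null; done
python3 -m creep '{"hand":[60,60,60,60,60],"delta_pos":[[0,0,0],[0,0,0],[0,0,0],[0,0,0],[0,0,0]],"turn":[0,0,0,0,0]}' >/dev/null
python3 go.py 431 105.5 30 208
python3 - <<'E'
from m import *
c=cam('wrist');save(c,'w13.png');P=cloud(c)
objs(P,0.025,'brake',np.array([.43,.105]));objs(P,0.045,'brake',np.array([.43,.105]))
E
```

```text
t 37.73 tcp [432.5 103.4 140.6] yaw -152.34 gap 60.2 F [-0.6  0.6 -0.1] j [ 0.05  0.12 -0.45  0.99 -0.   -0.43] tilt [ 0.0004 -0.0002]
shift units now [0.0005 0.0033 0.1382] turn units -0.067 per5 [0.0001 0.0007 0.0276] -0.013
brake c 429.6 105.7 L 53.9 W 38.0 ang 28.7 ztop 66.2 3258
brake c 429.5 105.7 L 53.8 W 38.0 ang 28.5 ztop 66.2 3152
```

View pics/w13.png

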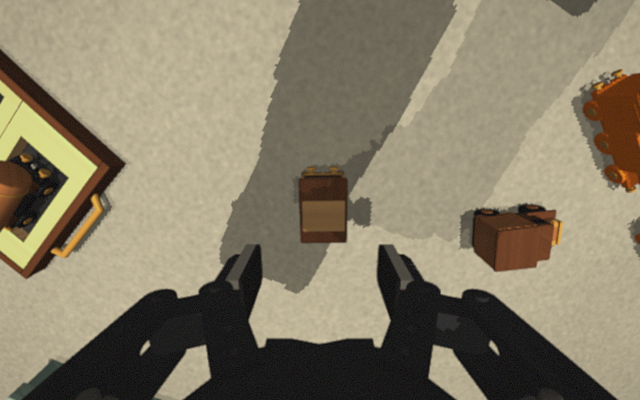

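```bash

python3 -m creep '{"hand":[60,60,60,60,60],"delta_pos":[[0.002,0.004,0.02],[0,0,0.04],[0,0,0.04],[0,0,0.025],[0,0,0.013]],"turn":[-0.2,0,0,0,0]}' >/dev/null
python3 -m creep '{"hand":[60,60,30,30,30],"delta_pos":[[0,0,0],[0,0,0],[0,0,0],[0,0,0],[0,0,0]],"turn":[0,0,0,0,0]}' 50
python3 -m creep '{"hand":[30,30,30,30,30],"delta_pos":[[0,0,0],[0,0,0],[0,0,0],[0,0,0],[0,0,0]],"turn":[0,0,0,0,0]}' >/dev/null
python3 go.py 429.6 105.7 30 208.6
python3 -m creep '{"hand":[30,30,30,30,30],"delta_pos":[[0,0,-0.01],[0,0,-0.03],[0,0,-0.04],[0,0,-0.04],[0,0,-0.03]],"turn":[0,0,0,0,0]}' >/dev/null
python3 -m creep '{"hand":[30,30,30,30,30],"delta_pos":[[0,0,0],[0,0,0],[0,0,0],[0,0,0],[0,0,0]],"turn":[1,1,1,1,1]}' >/dev/null
python3 -m creep '{"hand":[30,30,30,30,30],"delta_pos":[[0,0,0],[0,0,0],[0,0,0],[0,0,0],[0,0,0]],"turn":[1,1,1,1,0.2]}' >/dev/null
python3 -m creep '{"hand":[30,30,30,30,30],"delta_pos":[[0,0,0],[0,0,0],[0,0,0],[0,0,0],[0,0,0]],"turn":[0,0,0,0,0]}' >/dev/null
python3 go.py 503 -303 150 162.4
python3 - <<'E'
from h import *
c=cam('wrist');save(c,'w14.png')
E
```

```text
clock: 38.62
tcp_pos: [0.4303, 0.1062, 0.0313]
orientation: [0.001, -0.248, 0.969, -0.0]
wrist_force: [0.1, -1.0, 2.9]
finger_gap: 0.0378
t 39.03 tcp [430.3 106.2  31.3] yaw -151.25 gap 37.6 F [-0.2 -0.7  6.1] j [ 0.06  0.25 -0.62  0.7  -0.   -0.44] tilt [ 0.003  -0.0003]
shift units now [ 0.0011 -0.0001  0.0017] turn units 0.031 per5 [ 0.0002 -0.      0.0003] 0.006
t 40.7 tcp [428.9 106.3 150.1] yaw 162.79 gap 37.4 F [-0.4  0.1 -0.3] j [ 0.06  0.11 -0.44  1.02 -0.    0.36] tilt [-0. -0.]
shift units now [-2.398e-01 -4.613e-01  2.000e-04] turn units 0.079 per5 [-0.048  -0.0923  0.    ] 0.016
```

View pics/w14.png

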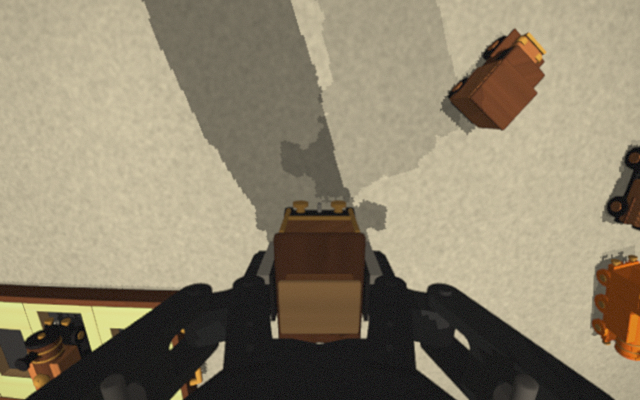

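```bash

python3 -m creep '{"hand":[30,30,30,30,30],"delta_pos":[[-0.005,-0.01,0],[-0.013,-0.025,0],[-0.02,-0.038,0],[-0.02,-0.038,0],[-0.02,-0.038,0]],"turn":[0.08,0,0,0,0]}' >/dev/null
python3 -m creep '{"hand":[30,30,30,30,30],"delta_pos":[[-0.02,-0.038,0],[-0.02,-0.038,0],[-0.02,-0.038,0],[-0.02,-0.038,0],[-0.02,-0.038,0]],"turn":[0,0,0,0,0]}' >/dev/null
python3 -m creep '{"hand":[30,30,30,30,30],"delta_pos":[[-0.02,-0.038,0],[-0.02,-0.038,0],[-0.014,-0.028,0],[-0.006,-0.012,0],[-0.003,-0.006,0]],"turn":[0,0,0,0,0]}' >/dev/null
python3 -m creep '{"hand":[30,30,30,30,30],"delta_pos":[[0,0,0],[0,0,0],[0,0,0],[0,0,0],[0,0,0]],"turn":[0,0,0,0,0]}' >/dev/null
python3 go.py 503 -303 90 162.4
python3 - <<'E'
from wells import *
c=cam('wrist');save(c,'w15.png');wells(c)
E
```

```text
t 42.42 tcp [ 501.  -302.4  150.4] yaw 162.45 gap 37.2 F [-0.4  0.2 -1.5] j [-0.68  0.37 -0.1   1.1   0.   -0.37] tilt [0. 0.]
shift units now [-0.0026 -0.      0.0755] turn units 0.009 per5 [-0.0005 -0.      0.0151] 0.002
322.3 -426.0 L 16.7 W 2.5 ang 23.2 z 0.0113
379.8 -400.1 L 11.5 W 3.4 ang -42.2 z 0.0103
390.2 -418.0 L 20.2 W 1.4 ang -58.7 z 0.0112
481.4 -207.4 L 50.3 W 28.3 ang 73.0 z 0.0117
479.7 -366.2 L 110.2 W 37.4 ang -1.2 z 0.0117
518.9 -131.4 L 46.5 W 16.2 ang 73.4 z 0.0116
492.0 -298.0 L 51.6 W 48.0 ang 70.5 z 0.0116
504.3 -237.4 L 24.1 W 6.5 ang -17.9 z 0.0117
550.9 -160.9 L 23.5 W 10.1 ang -20.3 z 0.0115
536.5 -247.6 L 25.5 W 6.4 ang -15.7 z 0.0116
585.7 -170.8 L 11.3 W 8.6 ang 68.6 z 0.0116
764.5 -36.5 L 112.2 W 15.0 ang -80.4 z 0.0099
```

View pics/w15.png

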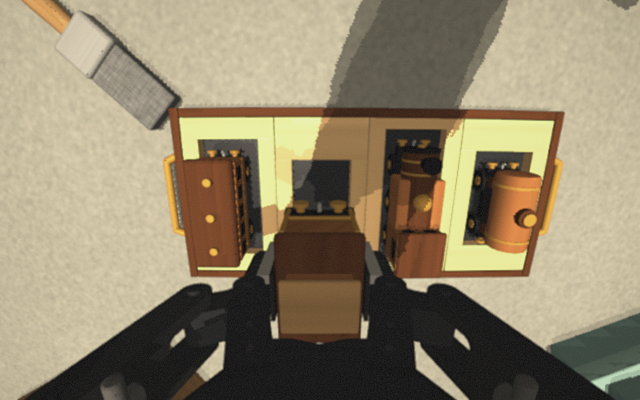

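```bash

python3 -m creep '{"hand":[30,30,30,30,30],"delta_pos":[[-0.0026,0,0.02],[0,0,0.03],[0,0,0.03],[0,0,0.025],[0,0,0.01]],"turn":[0,0,0,0,0]}' >/dev/null
python3 -m creep '{"hand":[30,30,30,30,30],"delta_pos":[[0,0,0.006],[0,0,0.004],[0,0,0],[0,0,0],[0,0,0]],"turn":[0,0,0,0,0]}'
python3 go.py 503 -303 41.5 162.4
python3 - <<'E'
from h import *
c=cam('wrist');save(c,'w16.png')
E
```

```text
clock: 43.3
tcp_pos: [0.5037, -0.3048, 0.0514]
orientation: [0.001, 0.153, 0.988, -0.001]
wrist_force: [0.5, 0.5, -1.1]
finger_gap: 0.0373
t 43.3 tcp [ 503.7 -304.8   51.4] yaw 162.36 gap 37.3 F [ 0.5  0.5 -1.1] j [-0.68  0.46 -0.23  0.88 -0.   -0.37] tilt [ 0.0017 -0.0015]
shift units now [0.0015 0.0019 0.0124] turn units -0.008 per5 [0.0003 0.0004 0.0025] -0.002
```

View pics/w16.png

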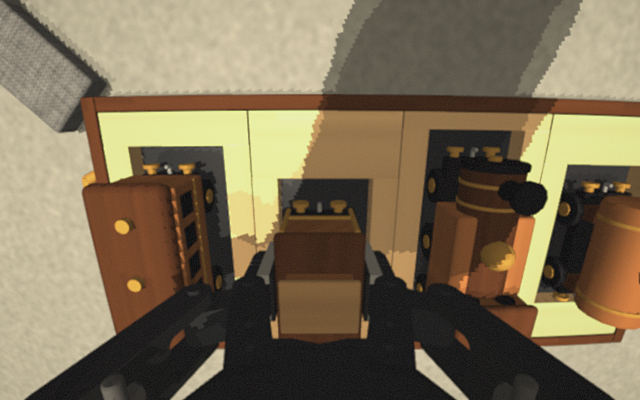

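```bash

python3 -m creep '{"hand":[30,30,30,30,30],"delta_pos":[[0.001,0.001,0.003],[0,0,0.003],[0,0,0.003],[0,0,0],[0,0,0]],"turn":[0,0,0,0,0]}'
python3 -m creep '{"hand":[30,30,30,30,30],"delta_pos":[[0,0,0.0015],[0,0,0],[0,0,0.0007],[0,0,0],[0,0,0]],"turn":[0,0,0,0,0]}'
```

```text
clock: 43.77
tcp_pos: [0.5022, -0.3031, 0.0427]
orientation: [-0.0, 0.153, 0.988, 0.0]
wrist_force: [0.2, 0.6, -1.2]
finger_gap: 0.0375
clock: 44.18
tcp_pos: [0.5024, -0.3032, 0.0424]
orientation: [0.0, 0.153, 0.988, -0.0]
wrist_force: [-2.1, 2.3, 7.8]
finger_gap: 0.0371
```

```bash

python3 -m creep '{"hand":[40,43,46,50,52],"delta_pos":[[0,0,-0.001],[0,0,0],[0,0,0],[0,0,0],[0,0,0]],"turn":[0,0,0,0,0]}' 
python3 -m creep '{"hand":[52,52,52,52,52],"delta_pos":[[0,0,-0.01],[0,0,-0.03],[0,0,-0.04],[0,0,-0.04],[0,0,-0.03]],"turn":[0,0,0,0,0]}' >/dev/null
python3 -m creep '{"hand":[52,52,52,52,52],"delta_pos":[[-0.03,0,-0.03],[-0.03,0,-0.03],[-0.03,0,-0.03],[-0.03,0,0],[0,0,0]],"turn":[0,0,0,0,0]}' >/dev/null
python3 -m creep '{"hand":[52,52,52,52,52],"delta_pos":[[0,0,0],[0,0,0],[0,0,0],[0,0,0],[0,0,0]],"turn":[0,0,0,0,0]}'
python3 - <<'E'
from m import *
c=cam('wrist');save(c,'w17.png');P=cloud(c)
for n,x in dict(loco=(.528,-.225),coach=(.478,-.382),tanker=(.553,-.147),brake=(.503,-.303)).items(): objs(P,0.035,n,np.array(x),r=.066)
c=cam('top');P=cloud(c);p=c['pixels'][90:290,160:490,::-1]
objs(P,.025,'car',np.array([.375,.278]));objs(P,.025,'van',np.array([.514,.417]))
cv2.imwrite('pics/topz2.png',cv2.resize(p,None,fx=2.4,fy=2.4,interpolation=cv2.INTER_CUBIC))
E
```

```text
clock: 44.6
tcp_pos: [0.5024, -0.3032, 0.0418]
orientation: [-0.0, 0.153, 0.988, 0.0]
wrist_force: [-0.0, 0.2, 0.6]
finger_gap: 0.0521
clock: 45.85
tcp_pos: [0.5931, -0.332, 0.2341]
orientation: [-0.0, 0.153, 0.988, 0.0]
wrist_force: [0.0, -0.2, -0.4]
finger_gap: 0.0516
loco c 527.3 -226.4 L 104.1 W 39.5 ang -17.7 ztop 75.0 4385
coach c 478.1 -384.1 L 89.9 W 39.8 ang -18.0 ztop 70.2 4242
tanker c 552.7 -149.0 L 66.1 W 32.6 ang -17.3 ztop 71.8 2433
brake c 502.4 -304.1 L 53.0 W 37.6 ang -17.5 ztop 77.4 2225
car c 373.4 278.0 L 73.3 W 39.1 ang -56.4 ztop 61.7 263
van c 514.0 416.4 L 80.7 W 39.3 ang -23.9 ztop 60.1 283
```

View pics/w17.png

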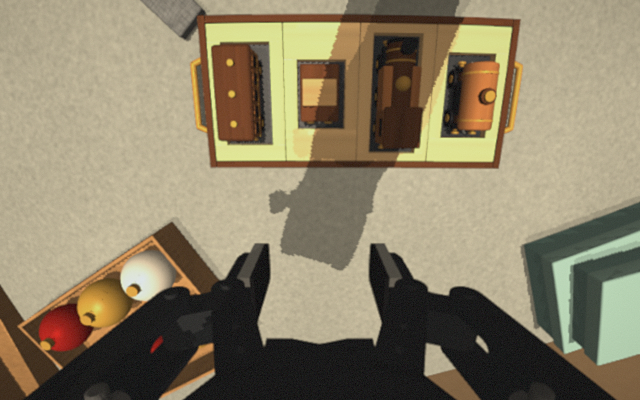

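View pics/topz2.png

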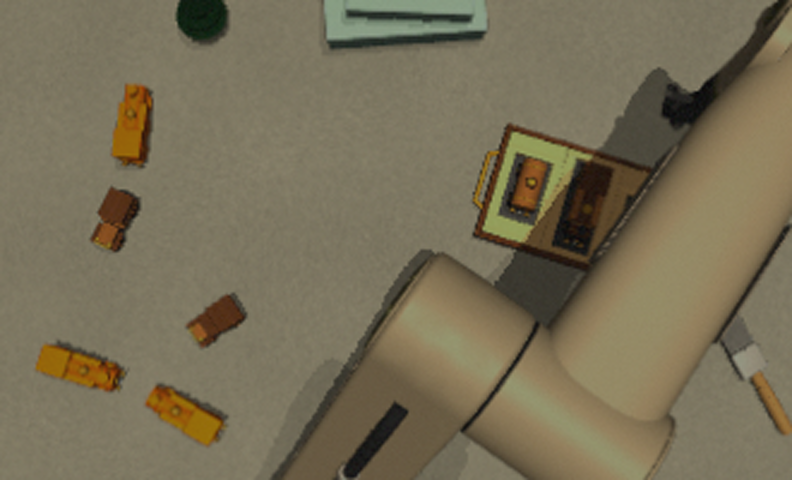

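All four are seated level and centred in their wells; the look-alikes are unmoved.

```bash
python3 -c "
from workcell import env
print(env.hand_in())"
```

```text
the job is handed in; nothing more can be done
None
```

All four train vehicles are packed upright in their own wells, and I handed the job in at about 46 s of the 118 s allowed. I lowered each one until light contact of about 5–10 N and only then opened the gripper.

**Seating:** The last wrist depth image shows each vehicle about 11 mm above its own height, which is the felt floor level. Each lies within about 2–3 mm of its well centre and within 0.5° of the well axis.

| Vehicle | Top height, last check |
|---|---|
| Locomotive | 75 mm |
| Coach | 70 mm |
| Tanker | 72 mm |
| Brake van | 77 mm |

**Left alone:** The toy motor car and delivery van show no movement beyond measurement noise (about 0.5 mm) in the top camera. I never touched the orange locomotives, and the top view shows them unmoved. My last view had the gripper open, clear of everything at 234 mm.

**Disagreements:** No check failed. The scene and top cameras differed by 2–3 mm at the start, and the wrist camera settled the pick positions. The networks also reported the orange locomotives as "locomotive", and I told them apart by colour in the pictures.

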